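# Slide the salve tin between the bowl and the turntable onto its mat

## Robot

A 6-joint arm with a two-finger parallel gripper is mounted at the origin on the work surface. World frame = base frame: x ahead of the robot, y to its left, z up, the work surface at z = 0. Lengths are in mm, angles in rad, forces in N, time in s.
With the tool pointing down it reaches from about 350 to 775 mm from the base axis. Payload 7.3 kg.
Tool frame: the origin (TCP) lies on the mounting face of the last link; the fingertips stand 178 mm ahead of it and the grasp point (between the pads) lies 159 mm ahead of it (bot.grip_point_offset is the distance from the TCP to the grasp point, in mm); x points along the fingers, y is the direction in which the jaws open and shut, and the axes are right-handed (so a half turn about x gives the same grasp; the last joint's range is limited). The gripper opens to 92 mm and grips with 3 to 60 N. Pads are 19 mm wide; open, the fingers measure 130 mm over their backs; the gripper's body (75 mm by 190 mm) begins 47 mm behind the grasp point.
Start: joints at [0.96, 0.342, 1.524, -0, 1.275, -0.146], TCP at [235.308, 469.316, 404.741] pointing down, gripper open.
Joint ranges: [-2.53, 2.53], [-0.77, 2.02], [0.04, 2.7], [-1, 4.14], [0.28, 2.66], [-3.11, 3.11]. Speed limits (rad/s): [2.57, 2.57, 3.14, 3.14, 3.14, 3.14].

## Interface

Orientations are given as [roll, pitch, yaw] about the fixed x, y, z axes, in that order (R = Rz(yaw) Ry(pitch) Rx(roll)).
In Python, from plant import bot gives the robot as it stands.
- The arm moves only by the tool arm_command, never from a script. Its argument "moves" is a list of rows, each a list of 5 numbers: the shift along the tool's x, y, z in cm, then the turn about the tool's x in degrees, then the opening, from 0 (shut) to 1 (fully open). A call has 1 to 10 rows; each row is the pose to reach, as a shift and turn from the pose measured when the call began, along the tool's axes at that moment; what a row does not reach only later rows make up. A row lasts 1/10 s, in which the tool goes at most 50 mm and 8.59 degrees, less where a joint would pass 70% of its speed; a pose out of reach is approached as far as the arm can. A call with a gripper value outside its range is refused whole. The fingers move at their own pace and stop on an object; the grip force is fixed at half the most. Time passes only in rows, so rows that repeat a pose let the fingers close. It gives the time, the measured TCP pose, the force and the opening at its end, in the units of the state.
- bot.get_obs(): the state, without advancing time (a new reading comes with each control period).
- bot.capture(name): name is "side" or "top"; returns a dict with "frame" (400x640x3 uint8, blue, green, red), "K" (3x3 intrinsics, pixels), "origin" and "orientation" of the camera in the world. Camera axes: x right, y down, z forward; pixel columns grow to the right and rows downward; lengths in mm; the calibration is good to about 2 mm. A picture is of the moment at which its call begins. There is no depth.
- bot.close_job(): hands the job in, once; it reports no verdict.
The state is a dict: "time": time; "joint_positions": joint angles; "dq": joint speeds; "tau": joint torques, N m; "tool_pos": TCP position; "tcp_rot": TCP orientation; "contact_force": force on the tool from outside, world axes, zero at the start; "moment": the same for the moment, N m; "grip_width": finger opening in mm.
Only numpy, scipy, OpenCV 4.12 (cv2) and the standard library are available. Lean on these libraries where they do the work, as an engineer would, in place of code of your own. Each camera call takes 0.05 s, during which the arm holds its last target.

## Task

Slide the flat round metal salve tin along the surface, through the narrow gap between the ceramic bowl and the turntable, and on until it rests wholly on the round cork mat on the other side. Push it gently with the outside of the fingers, never gripping, lifting or tipping it, and leave everything else where it stands; finish clear of it.

Things in the scene. Friction and masses are not known exactly. Their poses are not given: they have to be found in the camera images.
- tin: flat round aluminium tin with a closed lid, 64 mm in diameter, 28 mm high, about 80 to 170 g, lying loose on the table on the robot's right (-y) side of the gap; origin at the centre of its underside, z up. It slides on the painted surface and stops when the push stops
- mat: round cork mat, 104 mm in diameter, let into the table practically flush (0.8 mm, no step, does not hinder sliding), fixed, on the robot's left (+y) side of the gap; origin at its centre on the table surface. Its y axis points from the gap to the mat, square to the line joining bowl and turntable; the middle of the gap lies on its y axis about 170 mm before the mat's centre (y = -170 mm in its frame)
- bowl: low straight-sided white ceramic bowl, 140 mm in diameter, 46 mm high, open top, stuck fast to the table by its suction foot; origin at the centre of its underside. It may be on the near or the far side of the gap
- turntable: low round white plastic turntable, 140 mm in diameter, 32 mm high, fixed to the table and locked, the giraffe standing on its middle; origin at the centre of its underside. Between it and the bowl is a gap of 70 to 74 mm, about 210 to 214 mm from centre to centre
- giraffe: the wooden giraffe toy, about 55 x 30 x 130 mm, standing loose on the middle of the turntable; not part of the job, leave alone; origin at the centre of its underside
- pump_bottle: stainless steel pump bottle, 60 mm across, 150 mm tall, standing loose; not part of the job, leave alone; origin at the centre of its underside
- comb: grey plastic comb, 140 x 35 x 5 mm, lying flat; not part of the job, leave alone; origin at the centre of its underside
- teether: orange teether ring, 66 mm across, 17 mm high, lying flat; not part of the job, leave alone; origin at the centre of its underside
- jar: white ceramic jar with a wooden cap, 48 mm across, 62 mm tall, narrower and taller than the tin; not part of the job, leave alone; origin at the centre of its underside
- cup: grey plastic cup, 72 mm across, 65 mm tall; not part of the job, leave alone; origin at the centre of its underside

How it is judged (in metres and radians):
On the way, in this order (a step that is already met when the one before it is completed fails the run):
1. the tin is between the bowl and the turntable (y of tin in the frame of mat between -0.19 and -0.15 m and x of tin in the frame of mat between -0.02 and 0.02 m and height (world z) of tin below 0.006 m), for 0.04 s.
2. the tin lies wholly on the mat (horizontal distance between tin and mat below 0.02 m), for 0.2 s.
At the end, for the whole second after the job is handed in: The tin lies flat and at rest wholly on the cork mat (its centre within 20 mm of the mat's centre), and each of the six other loose things stands within 20 mm of where it was, upright as before (horizontal distance between tin and mat below 0.02 m and height (world z) of tin below 0.004 m and angle between tin's own z axis and vertical below 0.08 rad and linear speed of tin below 0.01 m/s and distance of each of giraffe, pump_bottle, comb, teether, jar, cup from where it was at the start of the episode below 0.02 m and angle between each of giraffe, pump_bottle, comb, teether, jar, cup's own z axis and vertical below 0.2 rad); the robot touches nothing.
It fails at once if the tin is lifted more than 8 mm (height (world z) of tin above 0.008 m).
It fails at once if the tin is tipped (angle between tin's own z axis and vertical above 0.25 rad).
It fails at once if the tin is squeezed or shoved with more than 30 N (contact force between the fingers and tin above 30 N).
It fails at once if another loose thing is moved more than 20 mm or tipped (distance of any of giraffe, pump_bottle, comb, teether, jar, cup from where it was at the start of the episode above 0.02 m or angle between any of giraffe, pump_bottle, comb, teether, jar, cup's own z axis and vertical above 0.3 rad).
It also fails if it takes over 54 s, if anything falls off the work surface, if the arm or the gripper's body presses on something with over 40 N, if the wrist force passes 120 N, or if a joint passes its speed limit or range.

## Working session

There is one attempt and no reset: what is moved stays moved. The work goes in short steps, Python scripts to look and compute and a tool call to move; the robot and the scene stay as the last step left them, time stands still between calls to the robot, and variables do not carry over. Pictures are saved under pics/ and viewed, and the job is handed in when it is done.

Besides the shell and the picture viewer there is one more tool, called after "Emit:" by a JSON object that holds its "method" and its "body". arm_command: Moves the arm, as the interface text tells. Its arguments: {"type":"object","properties":{"moves":{"type":"array"}},"required":["moves"]}

```bash
ls; mkdir -p pics; python3 - <<'E'
from plant import bot
import cv2
o=bot.get_obs(); print(o)
for n in("side","top"):
    c=bot.capture(n); cv2.imwrite(f"pics/{n}0.png",c["frame"]); print(n,c["K"],c["origin"],c["orientation"])
E
```

```text
pics
{'time': 0.0, 'joint_positions': array([ 9.60025067e-01,  3.42746496e-01,  1.52501233e+00, -1.94278652e-05,
        1.27538589e+00, -1.46008882e-01]), 'dq': array([ 2.98585130e-04, -6.25027228e-05, -1.62914107e-04, -5.21689741e-05,
       -7.42119814e-04, -6.51010622e-04]), 'tau': array([ 5.19880396e-04, -4.31249607e+01, -2.44216543e+01,  7.18782982e-02,
        5.59766893e-02, -1.18896996e-04]), 'tool_pos': array([235.22269159, 469.21269563, 404.03404077]), 'tcp_rot': array([-1.70483622,  1.56924415, -2.16959293]), 'contact_force': array([-0.51813482,  0.12740387, -0.08710971]), 'moment': array([-0.00675983,  0.01202521, -0.00400068]), 'grip_width': 91.73622759825845}
side [[424.44681139   0.         315.50770349]
 [  0.         424.44681139 196.36262193]
 [  0.           0.           1.        ]] [  92.24462853 -706.40872028  604.93926762] [-2.12710119  0.01259566 -0.54000254]
top [[457.34988671   0.         324.02850188]
 [  0.         457.34988671 194.44117468]
 [  0.           0.           1.        ]] [ 382.04065026   69.98456854 1260.34311042] [-3.00894169 -0.00395009 -1.54291768]
```

View pics/side0.png

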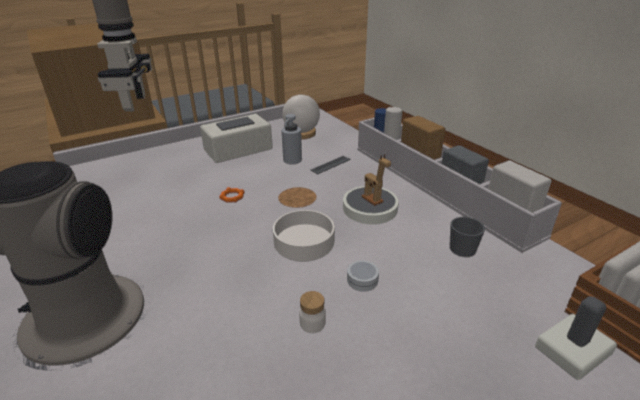

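View pics/top0.png

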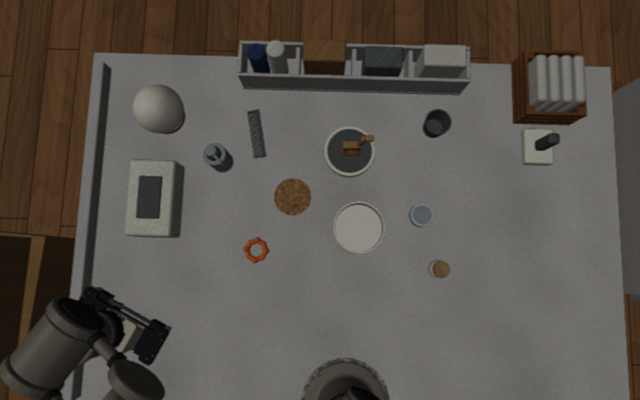

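The top view shows the tin at about (421,215), the bowl at (359,228), the turntable at (350,152) with the giraffe on it, and the mat at (293,196). The jar is at (440,269) and the teether at (256,249). I'll enlarge this area.

```bash
cat > h.py <<'E'
import numpy as np, cv2
from scipy.spatial.transform import Rotation as R
def ray(c,u,v,z):
    d=R.from_euler('xyz',c["orientation"]).as_matrix()@np.linalg.inv(c["K"])@np.array([u,v,1.])
    o=np.array(c["origin"]); return o+d*(z-o[2])/d[2]
def proj(c,P):
    P=np.atleast_2d(np.asarray(P,float))
    q=(P-np.array(c["origin"]))@R.from_euler('xyz',c["orientation"]).as_matrix()
    q=q@c["K"].T; return q[:,:2]/q[:,2:]
def circ(x,y,z,r):
    t=np.linspace(0,2*np.pi,73); return np.c_[x+r*np.cos(t),y+r*np.sin(t),0*t+z]
def draw(c,circles,box,s,name):
    u0,v0,u1,v1=box
    im=cv2.resize(c["frame"][v0:v1,u0:u1],None,fx=s,fy=s,interpolation=cv2.INTER_CUBIC)
    for (x,y,z,r,col) in circles:
        p=(proj(c,circ(x,y,z,r))-[u0,v0]+.5)*s-.5
        cv2.polylines(im,[np.round(p).astype(int)],True,col,1)
    cv2.imwrite(name,im)
E
python3 - <<'E'
import h
from plant import bot
c=bot.capture("top")
for n,u,v,z in [("tin",421,215,28),("bowl",359,228,46),("turn",350,152,32),("mat",293,196,0),("jar",440,269,62),("teether",256,249,17),("cup",437,123,65),("bottle",216,154,150)]:
    print(n,h.ray(c,u,v,z).round(1))
h.draw(c,[],(270,120,460,285),4,"pics/crop.png")
E
```

```text
tin [ 497.9 -194.    28. ]
bowl [457.  -25.6  46. ]
turn [665.5   1.7  32. ]
mat [543.5 155.7   0. ]
jar [ 355.8 -235.9   62. ]
teether [394.4 249.   17. ]
cup [ 744.5 -229.3   65. ]
bottle [623.7 339.9 150. ]
```

View pics/crop.png

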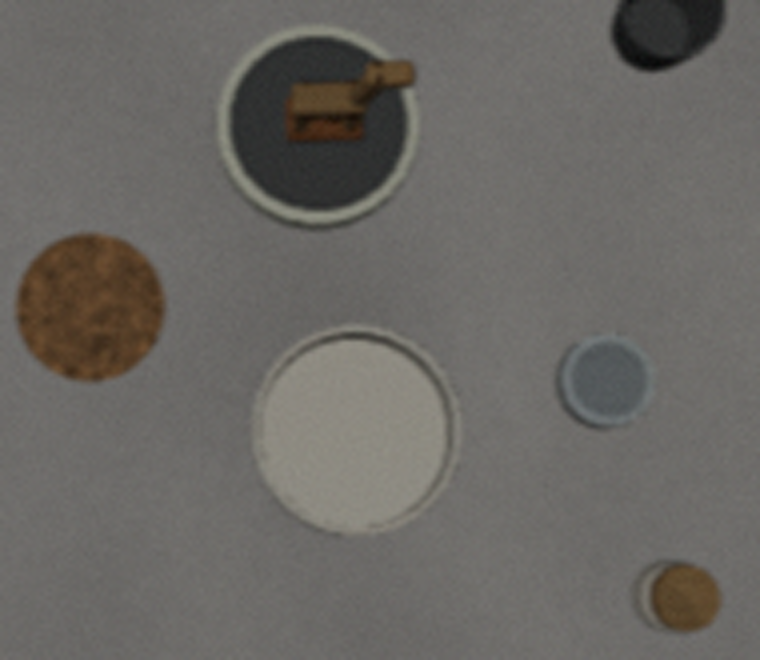

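```bash
python3 - <<'E'
import h,numpy as np
from plant import bot
c=bot.capture("top"); s=bot.capture("side")
k=lambda a,b:(270+(a+.5)/4-.5,120+(b+.5)/4-.5)
P={}
for n,a,b,z in [("tin",606.5,381,28),("bowl",357,430,46),("turn",317.5,126,32),("mat",90,306.5,0)]:
    P[n]=h.ray(c,*k(a,b),z); print(n,P[n].round(1))
b,t,m=P["bowl"][:2],P["turn"][:2],P["mat"][:2]
d=t-b;print(np.linalg.norm(d)); d/=np.linalg.norm(d); mid=(P["bowl"][:2]+P["turn"][:2])/2
ay=np.array([-d[1],d[0]]); print("mid",mid,"axis",ay,"mat from mid along/across",(m-mid)@ay,(m-mid)@d,"tin",(P["tin"][:2]-mid)@ay,(P["tin"][:2]-mid)@d)
G=(0,255,0);L=[(*P["tin"],32,G),(*P["tin"][:2],0,32,(0,0,255)),(*P["bowl"],70,G),(*P["turn"],70,G),(*P["mat"],52,G)]
h.draw(c,L,(270,120,460,285),4,"pics/c1.png")
h.draw(s,L,(260,150,420,300),5,"pics/s1.png")
E
```

```text
tin [ 498.3 -194.7   28. ]
bowl [459.3 -25.2  46. ]
turn [667.9   4.5  32. ]
mat [542.7 158.1   0. ]
210.68570629845374
mid [563.5795721  -10.32858353] axis [-0.14104801  0.99000276] mat from mid along/across 169.73493456156504 3.0962406936879465 tin -173.3119039913073 -90.64550701222979
```

View pics/c1.png

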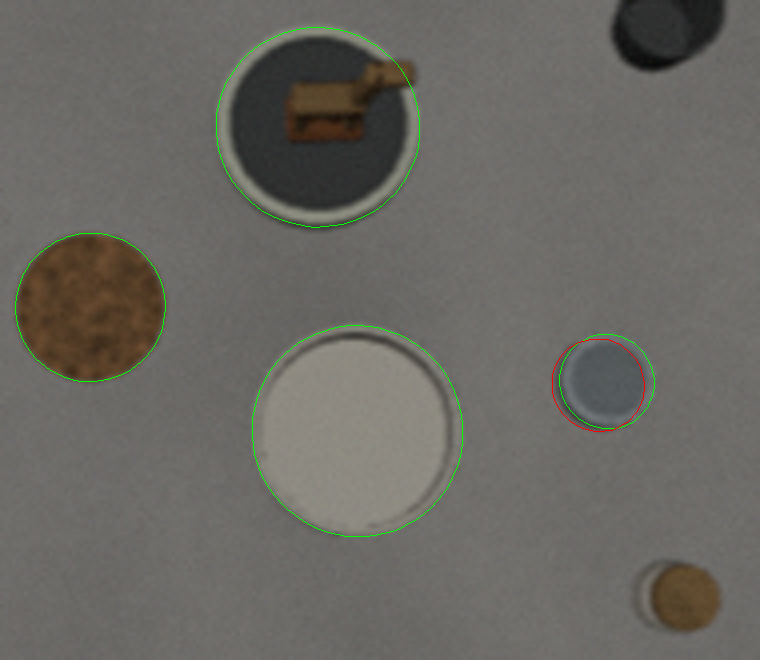

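View pics/s1.png

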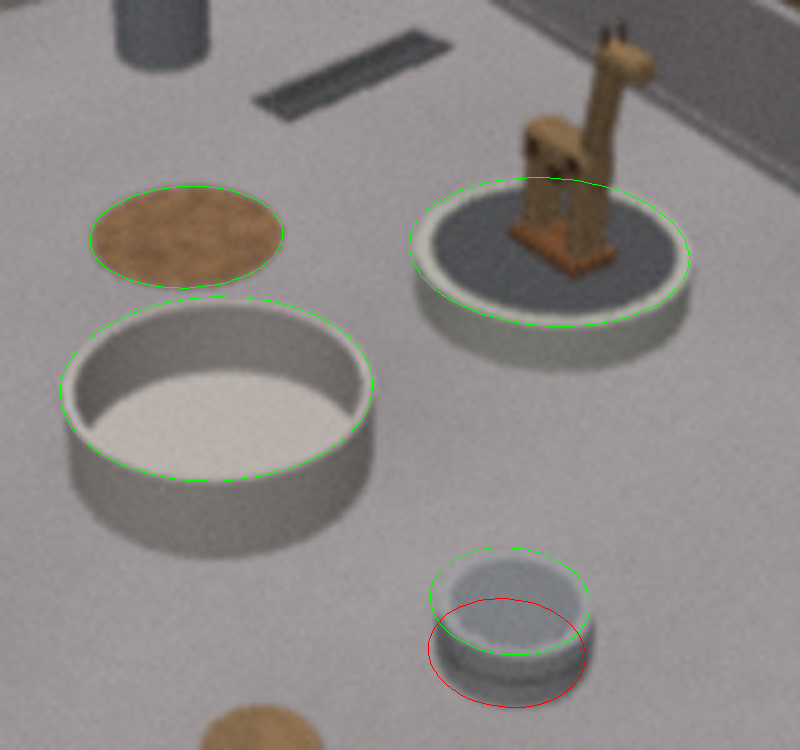

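```bash
cat >> h.py <<'E'
MID=np.array([563.6,-10.3]); AY=np.array([-.141,.990]); AX=np.array([.990,.141])
def pose():
    from plant import bot
    o=bot.get_obs(); M=R.from_euler('xyz',o["tcp_rot"]).as_matrix(); return o,M
def togo(along,across,z,ydir=None):
    """shift in tool axes (cm) to TCP at along/across gap frame, z"""
    o,M=pose(); T=np.r_[MID+along*AY+across*AX,z]
    print("t",round(o["time"],2),"F",o["contact_force"].round(1),"q",o["joint_positions"].round(2),"w",round(o["grip_width"],1))
    p=o["tool_pos"]; q=p[:2]-MID; print("pos",p.round(1),"along,across",(q@AY).round(1),(q@AX).round(1),"target",T.round(1))
    print("axes(cols)\n",M.round(3)); print("shift cm",((M.T@(T-p))/10).round(2))
    y=M[:2,1]; a=np.degrees(np.arctan2(y[0]*AY[1]-y[1]*AY[0],y@AY)); print("angle tool y -> AY about +z:",a.round(2), "(turn about tool x = minus that)")
E
python3 - <<'E'
import h,cv2
from plant import bot
h.togo(-173,-150,300)
c=bot.capture("top");h.draw(c,[],(0,270,200,400),4,"pics/g.png")
E
```

```text
t 0.25 F [ 0.2 -0.3 -0.1] q [ 0.96  0.34  1.52  0.    1.28 -0.15] w 92.1
pos [235.3 469.3 404.4] along,across 521.1 -257.4 target [ 439.5 -202.7  300. ]
axes(cols)
 [[-0.     0.448  0.894]
 [-0.001  0.894 -0.448]
 [-1.    -0.001 -0.   ]]
shift cm [ 10.47 -50.91  48.38]
angle tool y -> AY about +z: 34.74 (turn about tool x = minus that)
```

View pics/g.png

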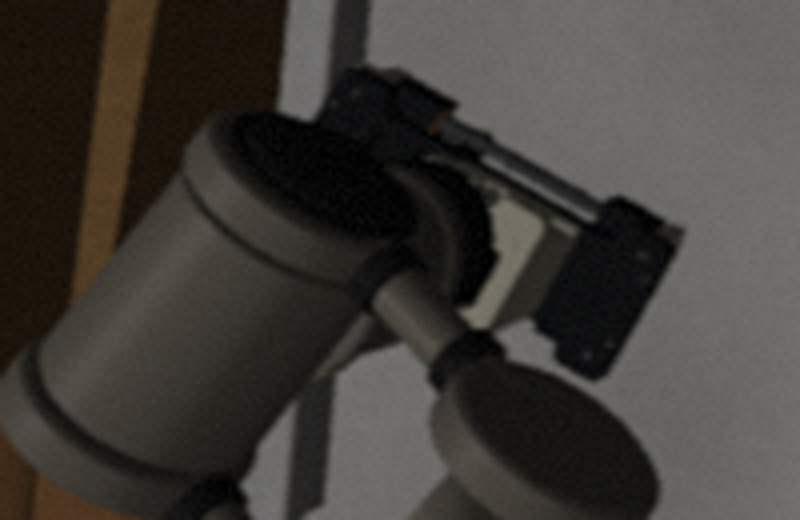

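Emit:
{"method": "arm_command", "body": {"moves": [[0, -2.2, 3.2, -3, 0], [0, -4.4, 6.4, -6, 0], [0, -6.6, 9.6, -10, 0], [0, -8.8, 12.8, -14, 0], [0, -11, 16, -18, 0], [0, -13.2, 19, -22, 0], [0, -15.4, 22.2, -26, 0], [0, -17.6, 25.4, -30, 0], [0, -19.8, 28.6, -34, 0], [0, -22, 31.7, -34.7, 0]]}}

```text
time: 1.3
tool_pos: [420.6, 129.0, 404.7]
tcp_rot: [-1.154, 1.571, -1.011]
contact_force: [-0.4, -0.2, 0.0]
grip_width: 16.5
```

```bash
python3 -c "
import h
h.togo(-173,-150,300)"
```

```text
t 1.3 F [-0.4 -0.2  0. ] q [ 0.12  0.19  1.74 -0.    1.22 -1.59] w 16.5
pos [420.6 129.  404.7] along,across 158.1 -122.0 target [ 439.5 -202.7  300. ]
axes(cols)
 [[ 0.    -0.142  0.99 ]
 [-0.     0.99   0.142]
 [-1.    -0.     0.   ]]
shift cm [ 10.48 -33.1   -2.85]
angle tool y -> AY about +z: -0.08 (turn about tool x = minus that)
```

Emit:
{"method": "arm_command", "body": {"moves": [[0, -4, -0.5, 0, 0], [0, -8, -1, 0, 0], [0, -12, -1.5, 0, 0], [0, -16, -2, 0, 0], [0, -20, -2.5, 0, 0], [1, -24, -2.8, 0, 0], [3.5, -28, -2.8, 0, 0], [6, -31, -2.8, 0, 0], [9, -33.1, -2.8, 0, 0], [12, -33.1, -2.8, 0, 0]]}}

```text
time: 2.3
tool_pos: [440.3, -205.3, 283.8]
tcp_rot: [-0.936, 1.568, -0.796]
contact_force: [0.3, -0.5, 0.2]
grip_width: 0.3
```

```bash
python3 - <<'E'
import h,cv2
from plant import bot
h.togo(-173,-150,186)
c=bot.capture("top");h.draw(c,[],(270,120,460,285),4,"pics/c2.png")
c=bot.capture("side");h.draw(c,[],(240,100,440,350),3,"pics/s2.png")
E
```

```text
t 2.3 F [ 0.3 -0.5  0.2] q [-0.59  0.41  1.8  -0.    0.93 -2.3 ] w 0.3
pos [ 440.3 -205.3  283.8] along,across -175.6 -149.6 target [ 439.5 -202.7  186. ]
axes(cols)
 [[ 0.002 -0.14   0.99 ]
 [-0.002  0.99   0.14 ]
 [-1.    -0.002  0.002]]
shift cm [ 9.78  0.28 -0.06]
angle tool y -> AY about +z: 0.08 (turn about tool x = minus that)
```

View pics/c2.png

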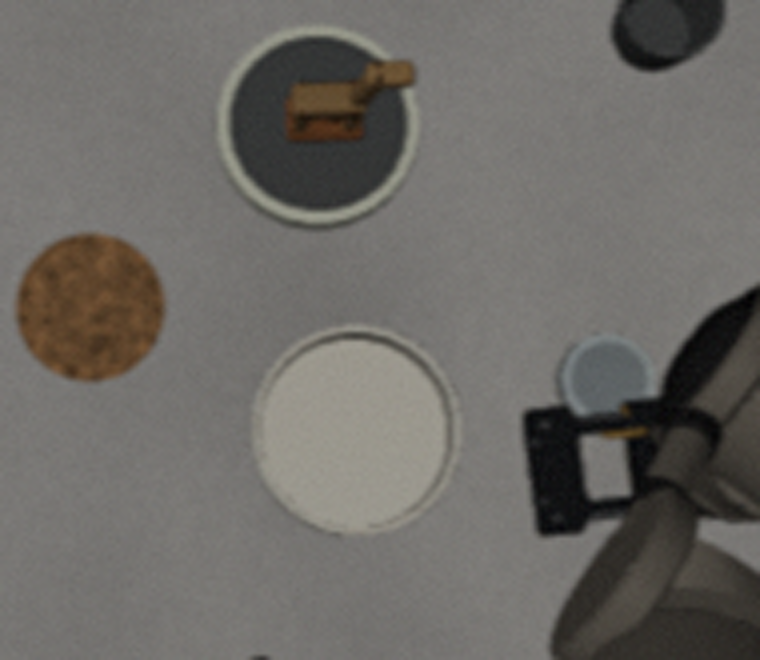

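View pics/s2.png

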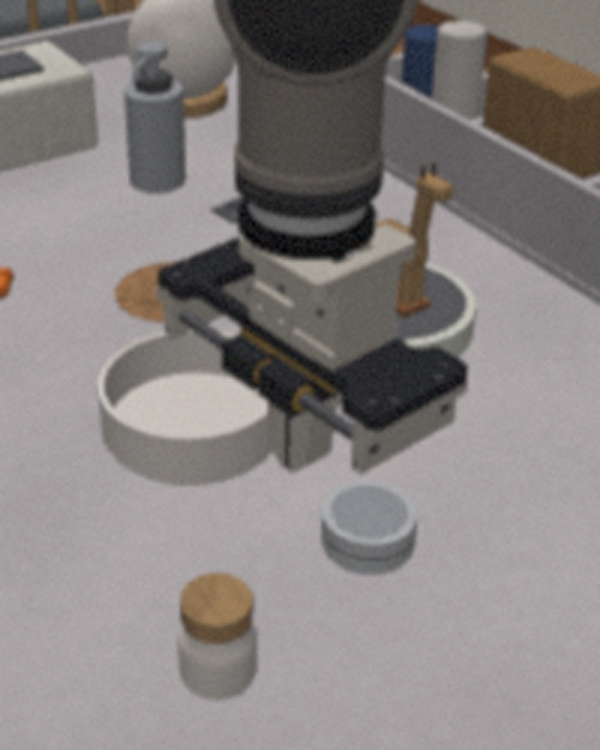

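Emit:
{"method": "arm_command", "body": {"moves": [[3, 0.3, 0, 0, 0], [6, 0.3, 0, 0, 0], [8.5, 0.3, 0, 0, 0], [9.8, 0.3, 0, 0, 0], [9.8, 0.3, 0, 0, 0], [9.8, 0.3, 0.5, 0, 0], [9.8, 0.3, 1, 0, 0], [9.8, 0.3, 1.4, 0, 0], [9.8, 0.3, 1.6, 0, 0]]}}

```text
time: 3.3
tool_pos: [454.4, -197.0, 184.2]
tcp_rot: [2.406, 1.565, 2.547]
contact_force: [-0.6, 1.0, 0.3]
grip_width: 0.5
```

```bash
python3 - <<'E'
import h,cv2
from plant import bot
h.togo(-173,-41.5,185)
c=bot.capture("side");h.draw(c,[],(290,200,430,320),5,"pics/s3.png")
E
```

```text
t 3.3 F [-0.6  1.   0.3] q [-0.56  0.59  1.85  0.    0.71 -2.28] w 0.5
pos [ 454.4 -197.   184.2] along,across -169.4 -134.4 target [ 546.9 -187.4  185. ]
axes(cols)
 [[-0.005 -0.141  0.99 ]
 [ 0.003  0.99   0.141]
 [-1.     0.004 -0.004]]
shift cm [-0.12 -0.36  9.29]
angle tool y -> AY about +z: -0.02 (turn about tool x = minus that)
```

View pics/s3.png

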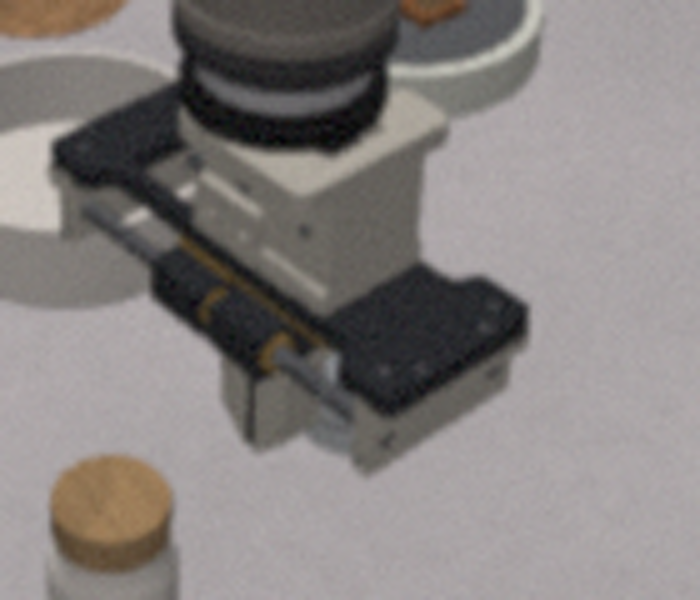

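Emit:
{"method": "arm_command", "body": {"moves": [[0, 0, 0.4, 0, 0], [0, 0, 0.9, 0, 0], [0, 0, 1.4, 0, 0], [0, 0, 1.9, 0, 0], [0, 0, 2.4, 0, 0], [0, 0, 2.9, 0, 0], [-0.1, 0, 3.4, 0, 0], [-0.1, 0, 3.9, 0, 0], [-0.1, 0, 4.4, 0, 0], [-0.1, 0, 4.6, 0, 0]]}}

```text
time: 4.35
tool_pos: [500.5, -190.4, 184.8]
tcp_rot: [2.385, 1.565, 2.527]
contact_force: [-1.6, -0.8, 0.4]
grip_width: 0.3
```

```bash
python3 - <<'E'
import h,cv2
from plant import bot
h.togo(-173,-41.5,185)
c=bot.capture("side");h.draw(c,[],(290,180,430,300),5,"pics/s4.png")
c=bot.capture("top");h.draw(c,[],(300,120,460,250),4,"pics/c4.png")
E
```

```text
t 4.35 F [-1.6 -0.8  0.4] q [-0.51  0.64  1.74  0.    0.77 -2.22] w 0.3
pos [ 500.5 -190.4  184.8] along,across -169.4 -87.9 target [ 546.9 -187.4  185. ]
axes(cols)
 [[-0.005 -0.142  0.99 ]
 [ 0.003  0.99   0.142]
 [-1.     0.004 -0.004]]
shift cm [-0.04 -0.36  4.64]
angle tool y -> AY about +z: -0.03 (turn about tool x = minus that)
```

View pics/s4.png

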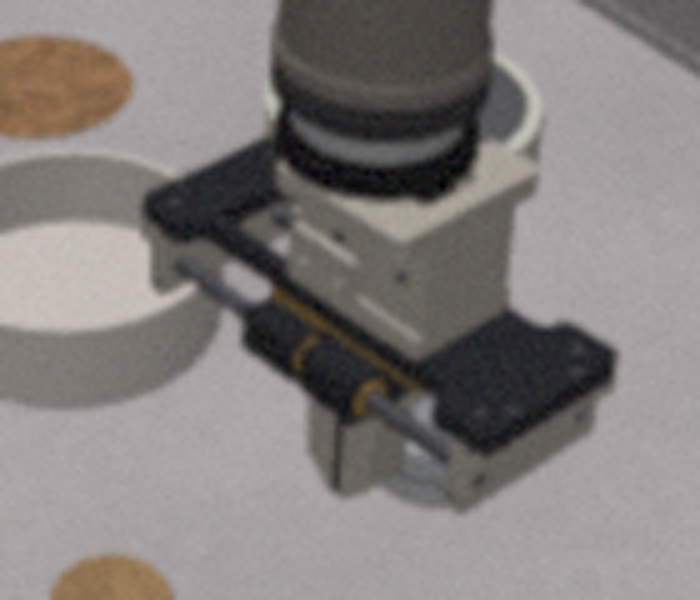

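View pics/c4.png

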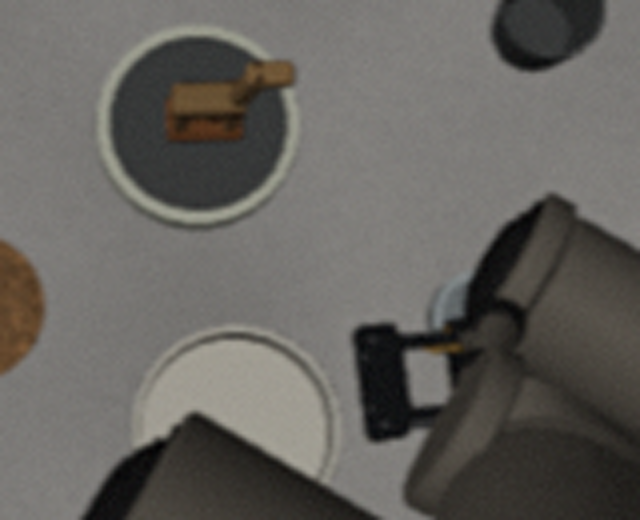

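The tin slides ahead of the closed fingers with about 1.6 N. I'll go on to the gap axis.

Emit:
{"method": "arm_command", "body": {"moves": [[0, 0, 0.4, 0, 0], [0, 0, 0.9, 0, 0], [0, 0, 1.4, 0, 0], [0, 0, 1.9, 0, 0], [0, 0, 2.4, 0, 0], [0, 0, 2.9, 0, 0], [0, 0, 3.4, 0, 0], [0, 0, 3.9, 0, 0], [0, 0, 4.3, 0, 0], [0, 0, 4.5, 0, 0]]}}

```text
time: 5.45
tool_pos: [545.2, -184.0, 184.6]
tcp_rot: [2.377, 1.565, 2.52]
contact_force: [-2.2, 0.7, 1.3]
grip_width: 0.4
```

Emit:
{"method": "arm_command", "body": {"moves": [[0, 0, 0.1, 0, 0], [0, 0, -0.7, 0, 0], [0, 0, -2, 0, 0], [-2, -1, -2, 0, 0], [-6, -4, -2, 0, 0], [-9, -7, -1, 0, 0], [-9, -10, 0, 0, 0], [-9, -13, 2, 0, 0], [-9, -15, 4, 0, 0], [-9, -15, 4, 0, 0]]}}

```text
time: 6.45
tool_pos: [607.3, -329.2, 273.2]
tcp_rot: [2.354, 1.567, 2.494]
contact_force: [0.2, 0.5, -0.4]
grip_width: 0.8
```

```bash
python3 - <<'E'
import h,cv2
from plant import bot
h.togo(-235,0,185)
c=bot.capture("side");h.draw(c,[],(290,180,450,300),5,"pics/s5.png")
c=bot.capture("top");h.draw(c,[],(300,120,480,250),4,"pics/c5.png")
E
```

```text
t 6.45 F [ 0.2  0.5 -0.4] q [-0.61  0.76  1.17  0.    1.21 -2.32] w 0.8
pos [ 607.3 -329.2  273.2] along,across -321.9 -1.7 target [ 596.7 -243.   185. ]
axes(cols)
 [[-0.003 -0.14   0.99 ]
 [ 0.002  0.99   0.14 ]
 [-1.     0.002 -0.002]]
shift cm [8.84 8.67 0.19]
angle tool y -> AY about +z: 0.04 (turn about tool x = minus that)
```

View pics/s5.png

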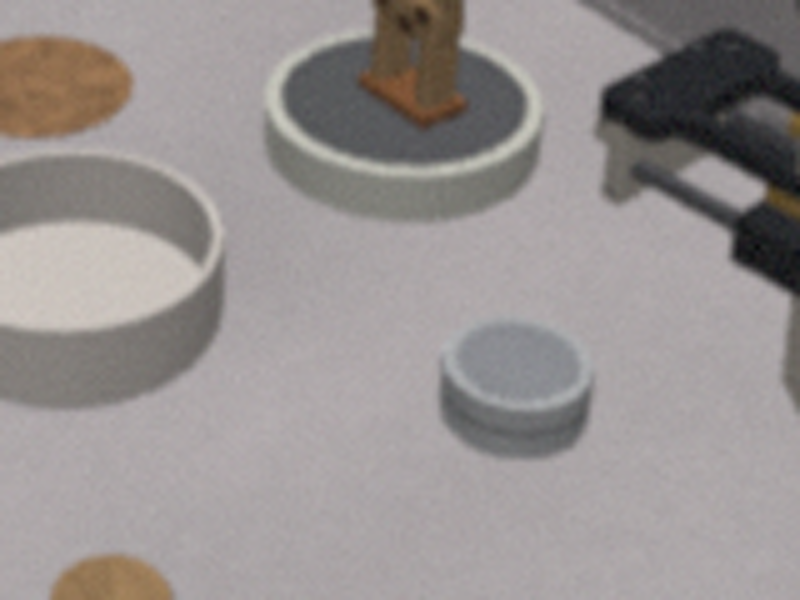

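View pics/c5.png

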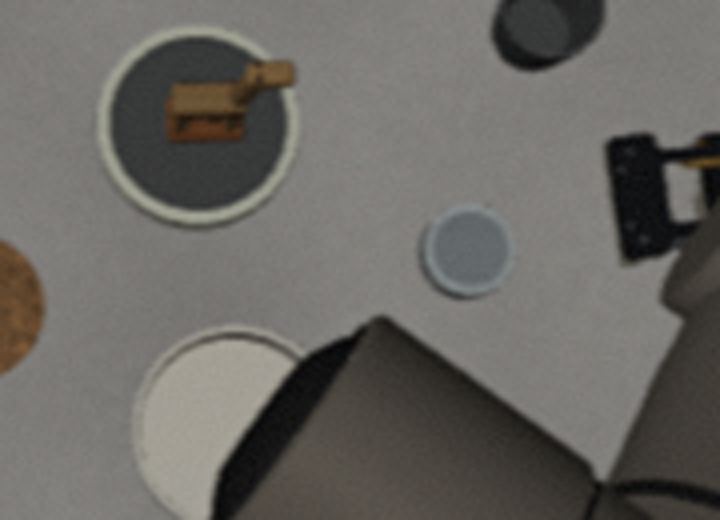

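```bash
python3 - <<'E'
import h,cv2,numpy as np
from plant import bot
c=bot.capture("top");s=bot.capture("side")
p=h.ray(c,416.9,182.1,28); q=p[:2]-h.MID; print(p.round(1),"along,across",q@h.AY,q@h.AX)
G=(0,255,0)
gap=[(*(h.MID+a*h.AY),28,32,(0,255,255)) for a in(0,-60)]
L=[(*p,32,G),(459.3,-25.2,46,70,G),(667.9,4.5,32,70,G),(459.3,-25.2,0,70,(0,0,255)),(667.9,4.5,0,70,(0,0,255))]
h.draw(c,L,(300,120,480,250),4,"pics/c6.png"); h.draw(s,L+gap,(290,180,450,300),5,"pics/s6.png")
E
```

```text
[ 587.7 -182.8   28. ] along,across -174.21085490293726 -0.43264261357793543
```

View pics/c6.png

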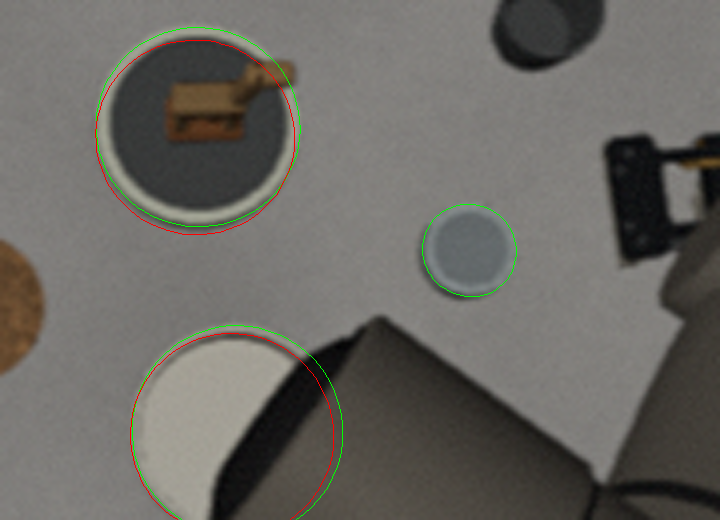

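View pics/s6.png

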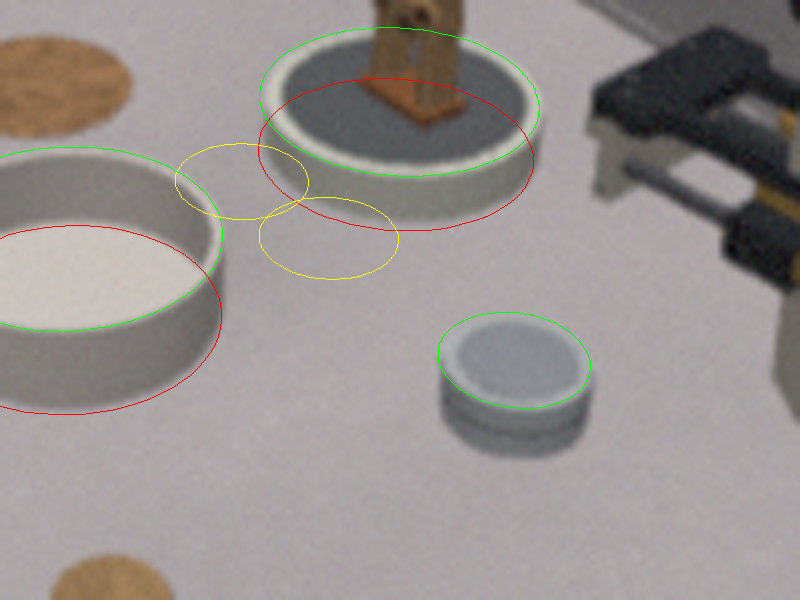

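Emit:
{"method": "arm_command", "body": {"moves": [[0, 3, 0.2, 0, 0], [0, 6, 0.2, 0, 0], [2, 8, 0.2, 0, 0], [4, 8, 0.2, 0, 0], [6, 8, 0.2, 0, 0], [8, 8, 0.2, 0, 0], [8.8, 8, 0.2, 0, 0], [8.8, 8, 0.2, 0, 0], [8.8, 8.4, 0.2, 0, 0], [8.8, 8.7, 0.2, 0, 0]]}}

```text
time: 7.65
tool_pos: [595.1, -239.5, 187.3]
tcp_rot: [2.3, 1.566, 2.442]
contact_force: [-0.6, -0.0, 0.2]
grip_width: 0.4
```

```bash
python3 -c "
import h
h.togo(-100,0,185)"
```

```text
t 7.65 F [-0.6 -0.   0.2] q [-0.5   0.78  1.41  0.    0.96 -2.22] w 0.4
pos [ 595.1 -239.5  187.3] along,across -231.3 -1.2 target [ 577.7 -109.3  185. ]
axes(cols)
 [[-0.004 -0.142  0.99 ]
 [ 0.003  0.99   0.142]
 [-1.     0.004 -0.003]]
shift cm [ 0.28 13.13  0.13]
angle tool y -> AY about +z: -0.05 (turn about tool x = minus that)
```

Emit:
{"method": "arm_command", "body": {"moves": [[0.2, 0.5, 0.1, 0, 0], [0.2, 1, 0.1, 0, 0], [0.2, 1.6, 0.1, 0, 0], [0.2, 2.2, 0.1, 0, 0], [0.2, 2.8, 0.1, 0, 0], [0.2, 3.4, 0.1, 0, 0], [0.2, 4, 0.1, 0, 0], [0.2, 4.6, 0.1, 0, 0], [0.2, 5.2, 0.1, 0, 0], [0.2, 5.6, 0.1, 0, 0]]}}

```text
time: 8.65
tool_pos: [588.0, -183.3, 185.5]
tcp_rot: [2.302, 1.566, 2.444]
contact_force: [-0.2, -2.4, 1.5]
grip_width: 0.8
```

```bash
python3 - <<'E'
import h,cv2
from plant import bot
h.togo(-100,0,185)
c=bot.capture("side");h.draw(c,[],(290,180,450,300),5,"pics/s7.png")
c=bot.capture("top");h.draw(c,[],(300,120,480,250),4,"pics/c7.png")
E
```

```text
t 8.65 F [-0.2 -2.4  1.5] q [-0.43  0.74  1.49  0.    0.91 -2.14] w 0.8
pos [ 588.  -183.3  185.5] along,across -174.7 -0.2 target [ 577.7 -109.3  185. ]
axes(cols)
 [[-0.004 -0.142  0.99 ]
 [ 0.003  0.99   0.142]
 [-1.     0.004 -0.004]]
shift cm [0.08 7.47 0.03]
angle tool y -> AY about +z: -0.07 (turn about tool x = minus that)
```

View pics/s7.png

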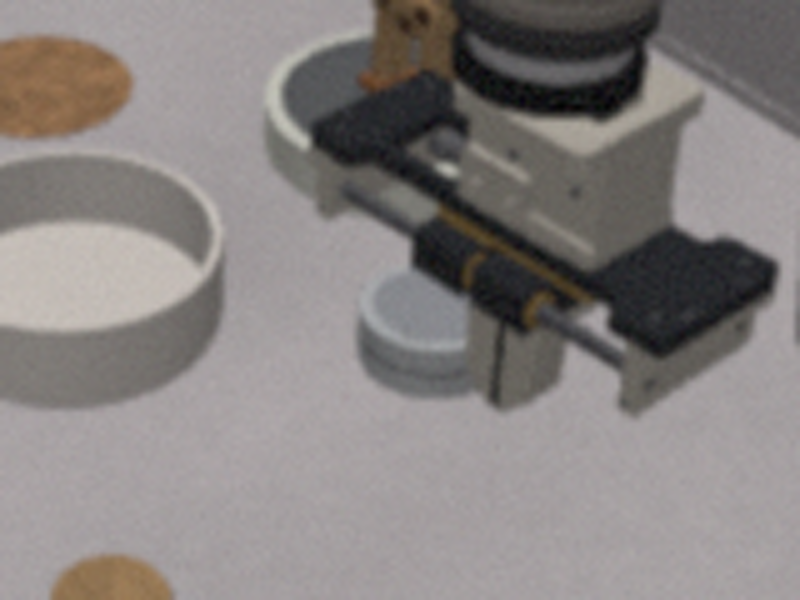

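View pics/c7.png

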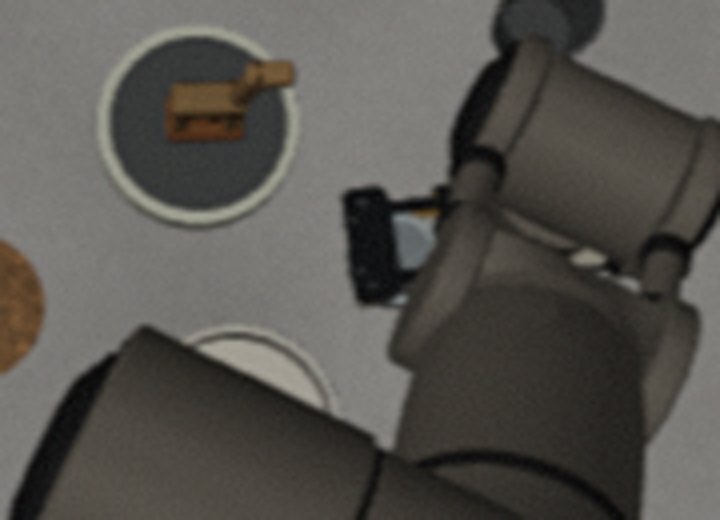

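Emit:
{"method": "arm_command", "body": {"moves": [[0, 0.4, 0, 0, 0], [0, 1, 0, 0, 0], [0, 1.6, 0, 0, 0], [0, 2.2, 0, 0, 0], [0, 2.8, 0, 0, 0], [0, 3.4, 0, 0, 0], [0, 4, 0, 0, 0], [0, 4.6, 0, 0, 0], [0, 5.2, 0, 0, 0], [0, 5.6, 0, 0, 0]]}}

```text
time: 9.75
tool_pos: [579.9, -127.0, 185.6]
tcp_rot: [2.291, 1.565, 2.434]
contact_force: [0.4, -0.3, 0.7]
grip_width: 0.3
```

```bash
python3 - <<'E'
import h,cv2
from plant import bot
h.togo(-51,0,185)
c=bot.capture("side");h.draw(c,[],(230,50,430,280),3,"pics/s8.png")
c=bot.capture("top");h.draw(c,[],(270,100,430,250),4,"pics/c8.png")
E
```

```text
t 9.75 F [ 0.4 -0.3  0.7] q [-0.35  0.71  1.56  0.    0.87 -2.06] w 0.3
pos [ 579.9 -127.   185.6] along,across -117.9 -0.3 target [570.8 -60.8 185. ]
axes(cols)
 [[-0.005 -0.143  0.99 ]
 [ 0.004  0.99   0.143]
 [-1.     0.005 -0.004]]
shift cm [0.09 6.69 0.05]
angle tool y -> AY about +z: -0.1 (turn about tool x = minus that)
```

View pics/s8.png

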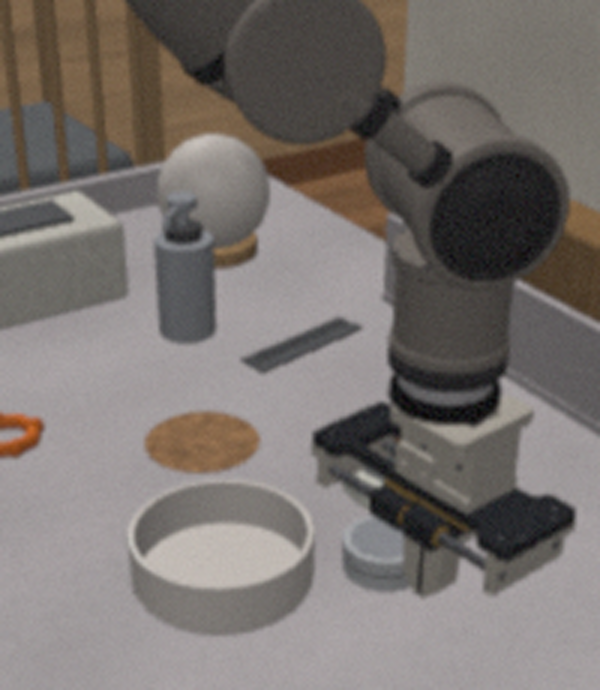

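View pics/c8.png

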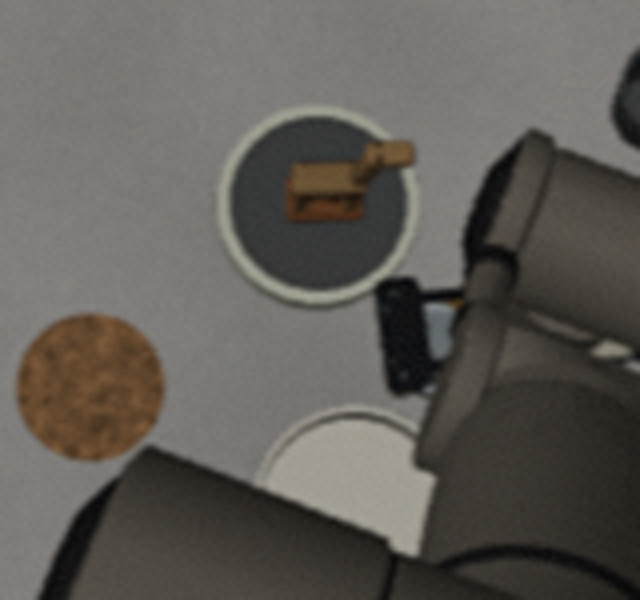

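Emit:
{"method": "arm_command", "body": {"moves": [[0, 0.4, 0, 0, 0], [0, 0.8, 0, 0, 0], [0, 1.3, 0, 0, 0], [0, 1.8, 0, 0, 0], [0, 2.3, 0, 0, 0], [0, 2.8, 0, 0, 0], [0, 3.3, 0, 0, 0], [0, 3.8, 0, 0, 0], [0, 4.2, 0, 0, 0], [0, 4.4, 0, 0, 0]]}}

```text
time: 10.85
tool_pos: [573.5, -83.0, 185.8]
tcp_rot: [2.284, 1.564, 2.428]
contact_force: [0.4, -0.9, -0.5]
grip_width: 0.2
```

```bash
python3 - <<'E'
import h,cv2
from plant import bot
h.togo(-51,0,185)
c=bot.capture("side");h.draw(c,[],(290,160,430,260),5,"pics/s9.png")
c=bot.capture("top");h.draw(c,[],(300,120,430,240),5,"pics/c9.png")
E
```

```text
t 10.85 F [ 0.4 -0.9 -0.5] q [-0.28  0.69  1.61  0.    0.85 -1.99] w 0.2
pos [573.5 -83.  185.8] along,across -73.4 -0.4 target [570.8 -60.8 185. ]
axes(cols)
 [[-0.005 -0.143  0.99 ]
 [ 0.004  0.99   0.143]
 [-1.     0.005 -0.004]]
shift cm [0.09 2.24 0.05]
angle tool y -> AY about +z: -0.14 (turn about tool x = minus that)
```

View pics/s9.png

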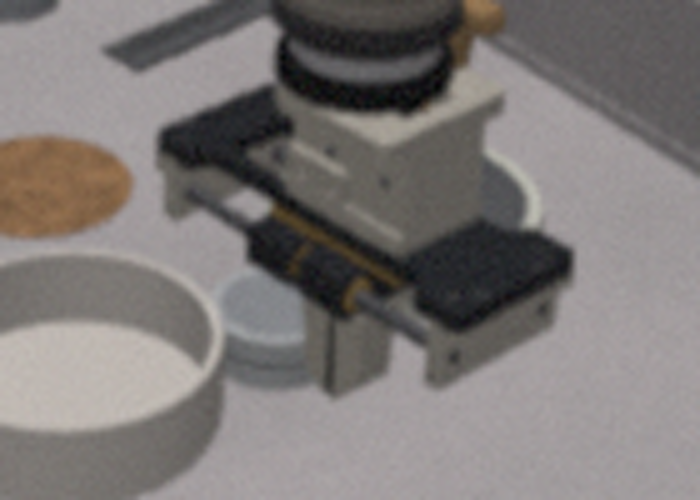

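View pics/c9.png

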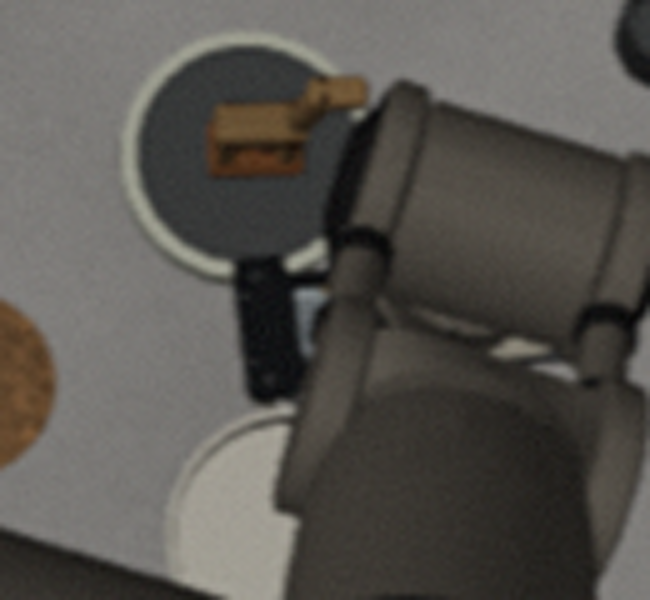

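Emit:
{"method": "arm_command", "body": {"moves": [[0, 0.3, 0, 0, 0], [0, 0.6, 0, 0, 0], [0, 0.9, 0, 0, 0], [0, 1.2, 0, 0, 0], [0, 1.5, 0, 0, 0], [0, 1.8, 0, 0, 0], [0, 2.1, 0, 0, 0], [0, 2.3, 0, 0, 0]]}}

```text
time: 11.75
tool_pos: [570.2, -60.0, 186.0]
tcp_rot: [2.278, 1.564, 2.422]
contact_force: [0.5, -0.3, -0.1]
grip_width: 0.5
```

```bash
python3 - <<'E'
import h,cv2
from plant import bot
h.togo(-51,0,185)
c=bot.capture("side");h.draw(c,[],(290,160,430,260),5,"pics/s10.png")
E
```

```text
t 11.75 F [ 0.5 -0.3 -0.1] q [-0.24  0.68  1.63  0.    0.84 -1.96] w 0.5
pos [570.2 -60.  186. ] along,across -50.2 -0.5 target [570.8 -60.8 185. ]
axes(cols)
 [[-0.005 -0.144  0.99 ]
 [ 0.004  0.99   0.144]
 [-1.     0.005 -0.004]]
shift cm [ 0.1  -0.08  0.05]
angle tool y -> AY about +z: -0.15 (turn about tool x = minus that)
```

View pics/s10.png

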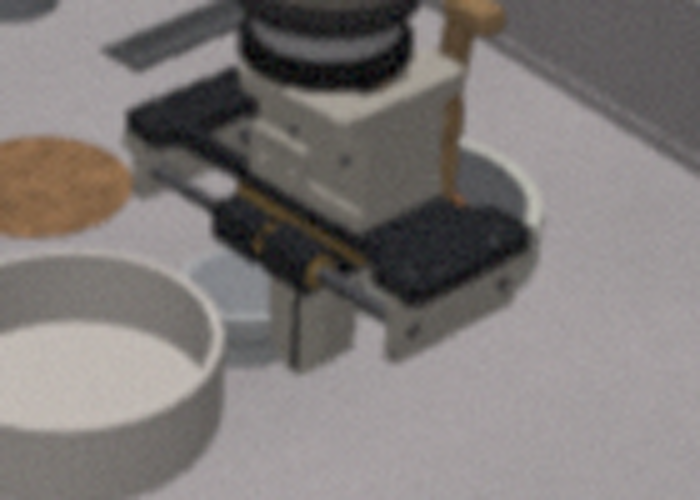

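Emit:
{"method": "arm_command", "body": {"moves": [[0, 0.3, 0, 0, 0], [0, 0.6, 0, 0, 0], [0, 1, 0, 0, 0], [0, 1.4, 0, 0, 0], [0, 1.8, 0, 0, 0], [0, 2.2, 0, 0, 0], [0.1, 2.6, 0, 0, 0], [0.1, 3, 0, 0, 0], [0.1, 3.4, 0, 0, 0], [0.1, 3.8, 0, 0, 0]]}}

```text
time: 12.8
tool_pos: [564.7, -21.9, 185.2]
tcp_rot: [2.271, 1.564, 2.415]
contact_force: [0.9, -1.1, 0.1]
grip_width: 0.3
```

Emit:
{"method": "arm_command", "body": {"moves": [[0, 0.4, 0, 0, 0], [0, 0.8, 0, 0, 0], [0, 1.2, 0, 0, 0], [0, 1.7, 0, 0, 0], [0, 2.2, 0, 0, 0], [0, 2.7, 0, 0, 0], [0, 3.2, 0, 0, 0], [0, 3.7, 0, 0, 0], [0, 4.1, 0, 0, 0], [0, 4.3, 0, 0, 0]]}}

```text
time: 13.8
tool_pos: [558.4, 21.1, 185.4]
tcp_rot: [2.269, 1.564, 2.414]
contact_force: [0.5, -0.7, -0.9]
grip_width: 0.3
```

```bash
python3 - <<'E'
import h,cv2
from plant import bot
h.togo(119,0,185)
c=bot.capture("side");h.draw(c,[],(250,120,410,240),5,"pics/s11.png")
c=bot.capture("top");h.draw(c,[],(270,110,430,240),5,"pics/c11.png")
E
```

```text
t 13.8 F [ 0.5 -0.7 -0.9] q [-0.1   0.66  1.67  0.01  0.81 -1.82] w 0.3
pos [558.4  21.1 185.4] along,across 31.8 -0.7 target [546.8 107.5 185. ]
axes(cols)
 [[-0.005 -0.144  0.99 ]
 [ 0.005  0.99   0.144]
 [-1.     0.005 -0.004]]
shift cm [0.09 8.72 0.09]
angle tool y -> AY about +z: -0.17 (turn about tool x = minus that)
```

View pics/s11.png

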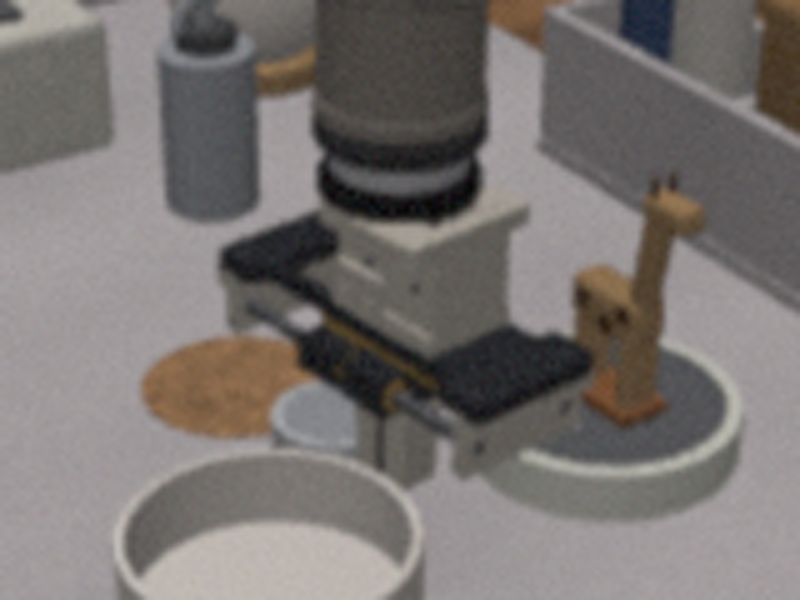

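View pics/c11.png

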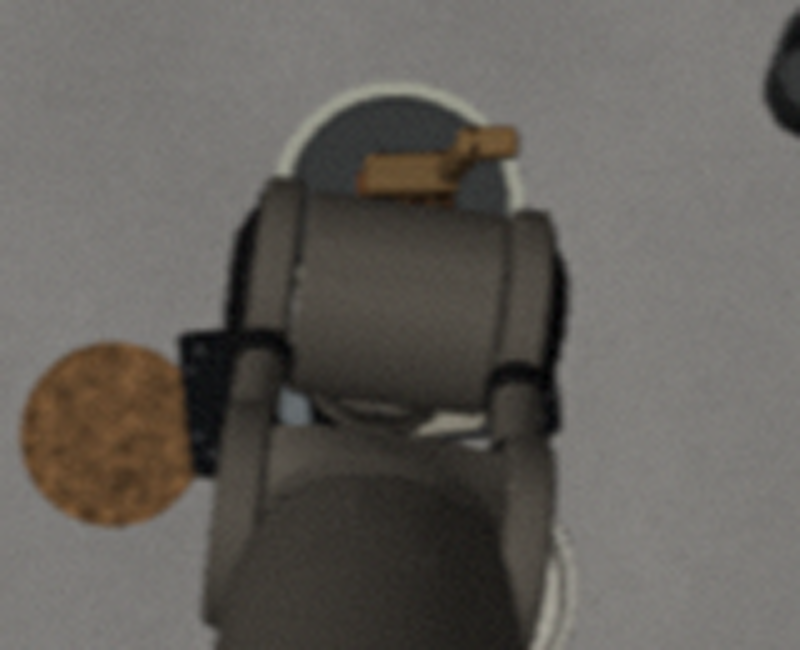

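Emit:
{"method": "arm_command", "body": {"moves": [[0, 0.4, 0, 0, 0], [0, 0.8, 0, 0, 0], [0, 1.2, 0, 0, 0], [0, 1.7, 0, 0, 0], [0, 2.2, 0, 0, 0], [0, 2.7, 0, 0, 0], [0, 3.2, 0, 0, 0], [0, 3.7, 0.1, 0, 0], [0, 4.2, 0.1, 0, 0], [0, 4.5, 0.1, 0, 0]]}}

```text
time: 14.9
tool_pos: [553.0, 66.1, 185.7]
tcp_rot: [2.252, 1.564, 2.396]
contact_force: [0.3, -1.2, 0.2]
grip_width: 0.0
```

Emit:
{"method": "arm_command", "body": {"moves": [[0, 0.3, 0, 0, 0], [0, 0.7, 0, 0, 0], [0, 1.1, 0, 0, 0], [0, 1.5, 0, 0, 0], [0, 1.9, 0, 0, 0], [0, 2.3, 0, 0, 0], [0, 2.7, 0, 0, 0], [0, 3.1, 0, 0, 0], [0, 3.5, 0, 0, 0], [0, 3.7, 0, 0, 0]]}}

```text
time: 15.9
tool_pos: [547.6, 103.2, 185.9]
tcp_rot: [2.243, 1.564, 2.388]
contact_force: [-0.8, 0.0, -0.5]
grip_width: 0.5
```

```bash
python3 - <<'E'
import h,cv2
from plant import bot
h.togo(119,0,185)
c=bot.capture("side");h.draw(c,[],(250,120,410,240),5,"pics/s12.png")
c=bot.capture("top");h.draw(c,[],(230,130,390,260),5,"pics/c12.png")
E
```

```text
t 15.9 F [-0.8  0.  -0.5] q [ 0.05  0.66  1.67  0.01  0.81 -1.67] w 0.5
pos [547.6 103.2 185.9] along,across 114.6 0.1 target [546.8 107.5 185. ]
axes(cols)
 [[-0.005 -0.145  0.989]
 [ 0.005  0.989  0.145]
 [-1.     0.005 -0.004]]
shift cm [ 0.09  0.44 -0.01]
angle tool y -> AY about +z: -0.21 (turn about tool x = minus that)
```

View pics/s12.png

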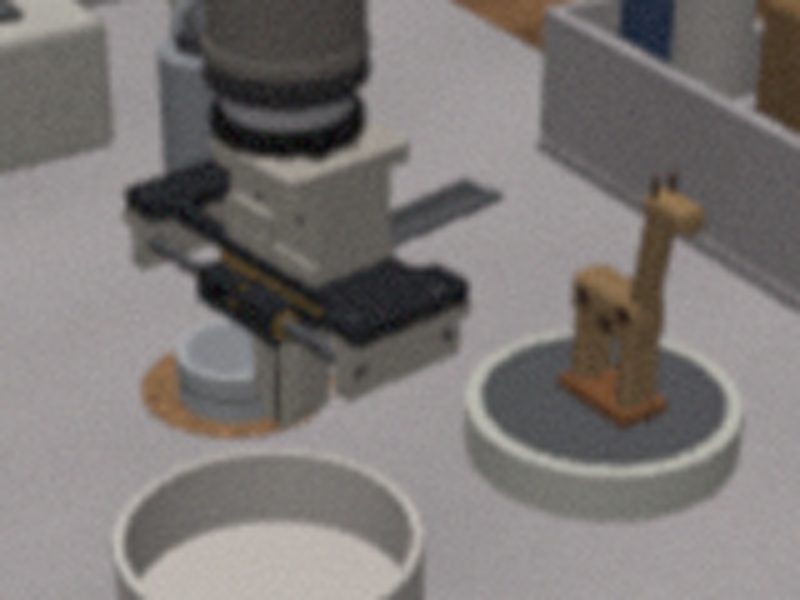

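View pics/c12.png

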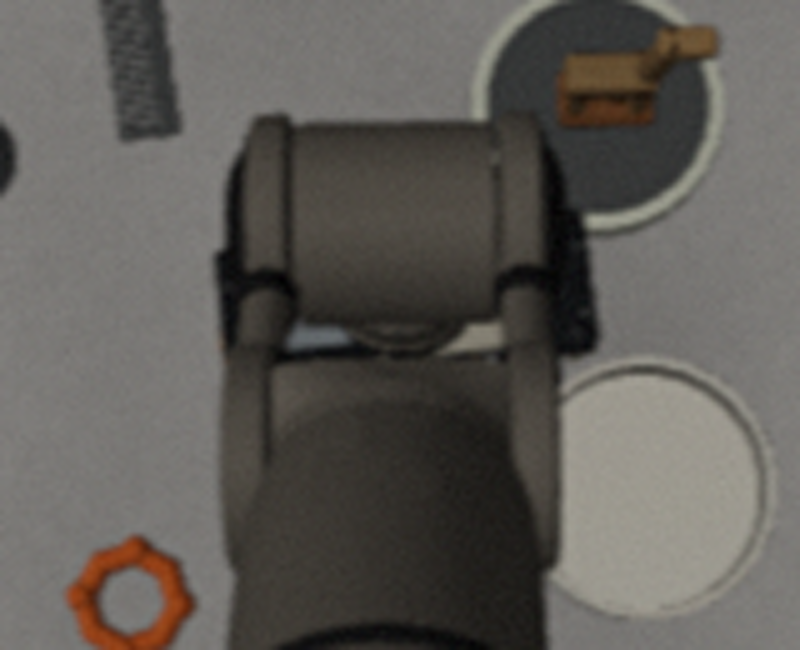

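```bash
python3 - <<'E'
import h,cv2
from plant import bot
s=bot.capture("side")
p=h.MID+(114.6+51)*h.AY+0*h.AX; print(p,((p-[542.7,158.1])))
h.draw(s,[(*p,28,32,(0,255,0)),(*p,0,32,(0,0,255)),(542.7,158.1,0,52,(255,255,0))],(250,150,350,225),8,"pics/s13.png")
E
```

```text
[540.2504 153.644 ] [-2.4496 -4.456 ]
```

View pics/s13.png

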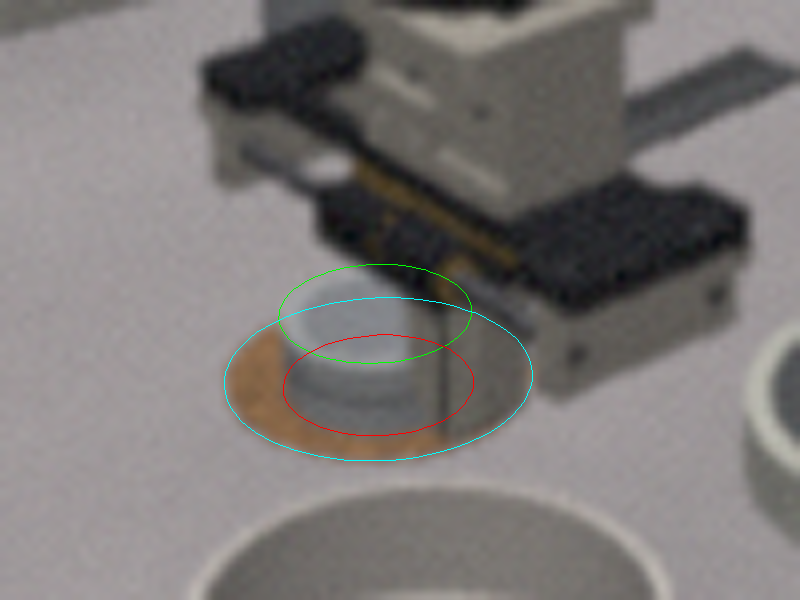

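Emit:
{"method": "arm_command", "body": {"moves": [[0, 0.2, 0, 0, 0], [0, 0.4, 0, 0, 0], [0, 0.4, 0, 0, 0], [0, 0.1, 0, 0, 0], [0, -0.7, 0, 0, 0], [0, -2, 0, 0, 0], [-1, -2.5, 0, 0, 0], [-5, -2.5, 0, 0, 0], [-9, -2.5, 0, 0, 0], [-13, -2.5, 0, 0, 0]]}}

```text
time: 17.05
tool_pos: [551.7, 76.8, 317.9]
tcp_rot: [2.232, 1.564, 2.376]
contact_force: [0.4, -0.5, -0.7]
grip_width: 0.5
```

Emit:
{"method": "arm_command", "body": {"moves": [[-4, 0, 0, 0, 0], [-8, 0, -2, 0, 0], [-8, 0, -6, 0, 0], [-8, 0, -10, 0, 0], [-8, -3, -13, 0, 0], [-8, -7, -13, 0, 0], [-8, -11, -13, 0, 0], [-8, -15, -13, 0, 0], [-8, -15, -13, 0, 0], [-8, -15, -13, 0, 0]]}}

```text
time: 18.05
tool_pos: [444.6, -91.6, 398.0]
tcp_rot: [2.179, 1.564, 2.32]
contact_force: [-1.1, 1.0, 0.0]
grip_width: 0.3
```

```bash
python3 - <<'E'
import h,cv2
from plant import bot
h.togo(119,0,185)
c=bot.capture("side");cv2.imwrite("pics/s14.png",c["frame"])
c=bot.capture("top");h.draw(c,[],(230,100,430,250),4,"pics/c14.png");cv2.imwrite("pics/t14.png",c["frame"])
E
```

```text
t 18.05 F [-1.1  1.   0. ] q [-0.37  0.22  1.72  0.    1.21 -2.09] w 0.3
pos [444.6 -91.6 398. ] along,across -63.7 -129.3 target [546.8 107.5 185. ]
axes(cols)
 [[-0.005 -0.141  0.99 ]
 [ 0.005  0.99   0.141]
 [-1.     0.006 -0.004]]
shift cm [21.35 18.15 13.  ]
angle tool y -> AY about +z: 0.02 (turn about tool x = minus that)
```

View pics/s14.png

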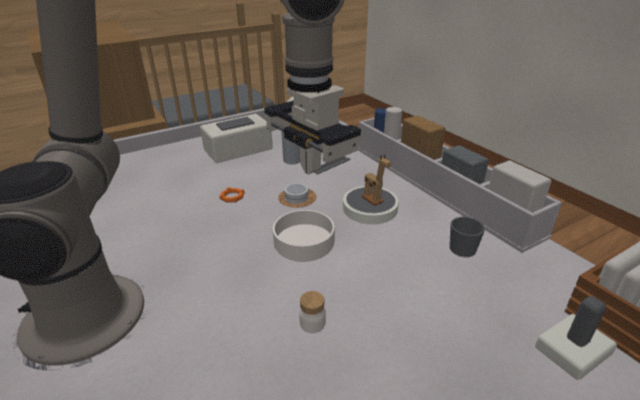

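View pics/c14.png

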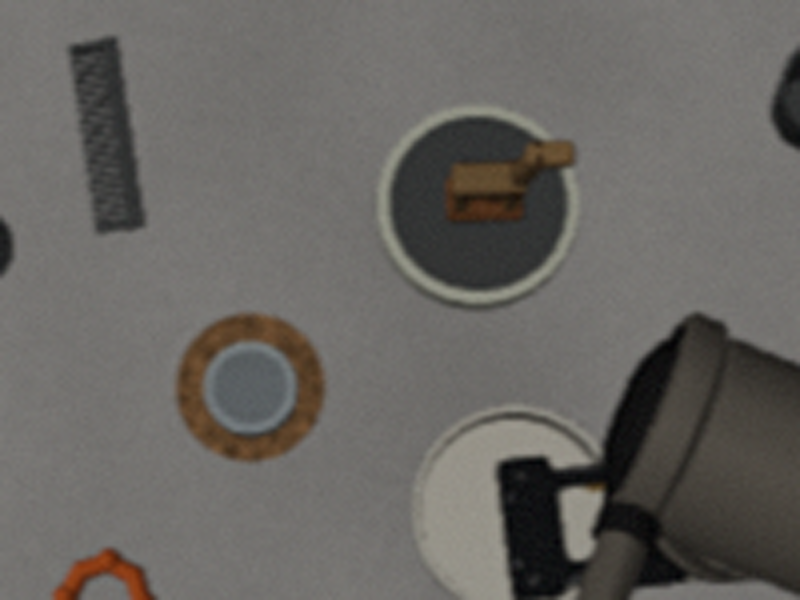

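The tin is centred on the mat: tin at about (250,387) and mat at (250,387) in the crop. Giraffe, jar, cup, teether and comb are at their first-image pixels, so I'm handing in.

```bash
python3 - <<'E'
import h
from plant import bot
c=bot.capture("top"); t=h.ray(c,230+250.5/4-.5,100+387.5/4-.5,28); print(t-[542.7,158.1,28], abs(bot.get_obs()["dq"]).max())
bot.close_job()
E
```

```text
[-3.90736665 -1.92512492  0.        ] 0.010414589272499318
the job is handed in; nothing more can be done
```

The tin now lies on the cork mat, about 4 mm from its centre, and the job is handed in at about 18 s of the 54 s. I pushed it with the closed fingers only. It went first sideways onto the gap axis, then straight between the bowl and the turntable and on to the mat. I then backed the fingers off and raised the arm clear.

- **Tin:** the last top view gives an offset of (-3.9, -1.9) mm from the mat's centre (limit 20 mm). It looks flat in both camera views.
- **Forces:** the wrist force read about 3 N or less after every push, so there was no sign of the tin jamming in the gap.
- **Other things:** the giraffe, jar, cup, teether and comb are where they were in the first pictures, compared by eye. The pump bottle was half hidden behind the gripper in the last side view. The planned path kept the gripper well away from it.
- **Disagreement:** the mat measured 3 mm off the gap axis and 170 mm along it. That is within the camera calibration error and did not matter.

No check failed.

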